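# Lean the orange splash shield over its tubes at 45 degrees

### The job

Two splash shields stand on the laboratory bench. Lean the orange-framed one back, over the tubes in its base, to 45 degrees from upright (half-way between upright and lying flat), then let go and check that it stays there. Leave the blue-framed shield as it is.

Things in the scene. Friction and masses are not known exactly. Their poses are not given: they have to be found in the camera images.
- orange_shield (a joint): Lean of the orange-framed clear shield, rad: 0 = upright, growing as its top leans over the ten green-capped tubes in its base, along +x of orange_hinge (turned up to 80 degrees either way), to a stop at 1.25. A friction hinge: stays where left; 1 to 6 N at the handle moves it. Yellow beads on the wire guides at its sides mark 45 degrees. Frame 200 mm wide, top edge 155 mm from the hinge axis.
- orange_handle (a point): Middle of the orange handle bar, 190 mm from the hinge axis in the plane of the shield, 35 mm beyond its top edge. The bar is a round rod 16 in diameter and 116 long, parallel to the hinge; two 10 mm posts, 50 either side of the middle, carry it, and between them the gap under the bar is open (27 high). It moves and turns with the shield: z from hinge to handle, y along the bar.
- orange_hinge (a point): Point on the hinge axis of the orange shield, mid-width, 45 mm above the bench, fixed to the base. Its y is along the hinge axis, its x is horizontal, the way the shield leans, z up. The base, fast to the bench, is a plate 200 by 220, 12 thick, reaching from 50 before the hinge to 150 behind it; its tubes rise to 62 above the bench between 70 and 140 behind the hinge.
- blue_handle (a point): Middle of the handle bar of the blue-framed shield, a bystander of the same make and sizes with red-capped tubes in its base, leaning 0 to 57 degrees, which may stand left or right of the orange one. Leave it as it is. The bases' middles are at least 360 mm apart.

How it is judged:
By the outcome, as a careful person would: the job done as asked, in the order asked, and still so for the second after the job is handed in, with the robot touching nothing.
It also fails if it takes over 35 s, if anything falls off the work surface, if the arm or the gripper's body presses on something with over 40 N, if the wrist force passes 120 N, or if a joint passes its speed limit or range.

### The arm

A 6-joint arm with a two-finger parallel gripper is mounted at the origin on the work surface. World frame = base frame: x ahead of the robot, y to its left, z up, the work surface at z = 0. Lengths are in mm, angles in rad, forces in N, time in s.
With the tool pointing down it reaches from about 275 to 1000 mm from the base axis. Payload 8.4 kg.
Tool frame: the origin (TCP) lies midway between the tips of the shut fingers; the grasp point (between the pads) lies 19 mm behind it; z points along the fingers, y is the direction in which the jaws open and shut (so a half turn about z gives the same grasp; the last joint's range is limited). The gripper opens to 85 mm and grips with 20 to 120 N. Pads are 22 mm wide; open, the fingers measure 114 mm over their backs; the gripper's body (76 mm by 85 mm) begins 54 mm behind the grasp point. The pads swing forward as they close: fully open they stand 13 mm farther back than shut.
Start: joints at [-1.145, 0.353, 1.633, -0, 1.155, -0.002], TCP at [259.293, -568.678, 231.281] pointing down, gripper open.
Joint ranges: [-2.63, 2.63], [-0.92, 2.1], [0.06, 2.66], [-1.3, 4.44], [0, 2.69], [-3.02, 3.02]. Speed limits (rad/s): [2.22, 2.22, 2.79, 3.14, 3.14, 3.14].

### API

Orientations are given as [roll, pitch, yaw] about the fixed x, y, z axes, in that order (R = Rz(yaw) Ry(pitch) Rx(roll)).
In Python, from rig import * gives the robot as it stands.
- The arm moves only by the tool play_rows, never from a script. Its argument "moves" is a list of rows, each a list of 3 entries, a list of its own where there are three numbers: the shift along the tool's x, y, z in m, then the turn, a rotation vector about the tool's x, y, z in rad, then the opening in per cent of the stroke, from 0 (shut) to 100 (fully open). In form: [[[x, y, z], [rx, ry, rz], fingers], ...]. A call has 1 to 20 rows; each row shifts and turns the commanded pose from where the row before left it, along the tool's axes as they then stand; what a row does not reach is not made up. A row lasts 1/10 s, in which the tool goes at most 50 mm and 8.59 degrees, less where a joint would pass 70% of its speed; a pose out of reach is approached as far as the arm can. A call is refused whole if a number of a shift passes 0.05 or a number of a turn 0.15, either way. A call with a gripper value outside its range is refused whole. The fingers move at their own pace and stop on an object; "squeeze" is the grip in N (left out, the last holds). Time passes only in rows, so rows that do not move let the fingers close. It gives the time, the measured TCP pose, the force and the opening at its end, in the units of the state.
- sense(): the state, without advancing time (a new reading comes with each control period).
- grab_frame(name): name is "scene" or "top"; returns a dict with "pixels" (420x560x3 uint8, red, green, blue), "intrinsics" (3x3 intrinsics, pixels), "distortion" ([k1, k2, p1, p2, k3] as OpenCV has them; the pictures are not rectified), "R" (3x3) and "t" (3): a world point X has camera coordinates R X + t. Camera axes: x right, y down, z forward; pixel columns grow to the right and rows downward; lengths in mm; the calibration is good to about 2 mm. A picture is of the moment at which its call begins. There is no depth.
- sign_off(): hands the job in, once; it reports no verdict.
The state is a dict: "clock": time; "qpos": joint angles; "qvel": joint speeds; "joint_efforts": joint torques, N m; "eef_pos": TCP position; "tcp_rot": TCP orientation; "contact_force": force on the tool from outside, world axes, zero at the start; "wrist_torque": the same for the moment, N m; "opening": opening from 0.0 (shut) to 1.0 (fully open).
Only numpy, scipy, OpenCV 4.12 (cv2) and the standard library are available. Lean on these libraries where they do the work, as an engineer would, in place of code of your own. Each camera call takes 0.05 s, during which the arm holds its last target. There are 200 camera calls.

## Working session

There is one attempt and no reset: what is moved stays moved. The work goes in short steps, Python scripts to look and compute and a tool call to move; the robot and the scene stay as the last step left them, time stands still between calls to the robot, and variables do not carry over. Pictures are saved under pics/ and viewed, about 8 in all and at most 12, crops included, and the job is handed in when it is done.

Besides the shell and the picture viewer there is one more tool, called after "Request:" as name(argument=value, ...) on one line, values as JSON. play_rows: Moves the arm, as the interface text tells. Its arguments: {"type":"object","properties":{"moves":{"type":"array"},"squeeze":{"type":"number"}},"required":["moves"]}

```bash
mkdir -p pics; python3 - <<'E'
from rig import *
import cv2,numpy as np
for n in("scene","top"):
    f=grab_frame(n); cv2.imwrite(f"pics/{n}0.png",f["pixels"][:,:,::-1]); np.savez(f"{n}0.npz",**f)
    print(n,np.round(f["intrinsics"],1).tolist(),f["distortion"],np.round(-np.array(f["R"]).T@f["t"],1),np.round(f["R"],2).tolist())
print(sense())
E
```

```text
scene [[438.7, 0.0, 282.9], [0.0, 438.7, 210.3], [0.0, 0.0, 1.0]] [0.0250133 0.        0.        0.        0.       ] [ 996.7 -399.6  625.4] [[0.61, 0.79, -0.02], [0.44, -0.36, -0.82], [-0.66, 0.5, -0.57]]
top [[535.9, 0.0, 281.6], [0.0, 535.9, 209.1], [0.0, 0.0, 1.0]] [-0.19909956  0.          0.          0.          0.        ] [ 358.8   -5.3 1218.9] [[-0.02, -1.0, 0.0], [-0.99, 0.02, -0.13], [0.13, -0.0, -0.99]]
{'clock': 0.1, 'qpos': array([-1.14541572e+00,  3.53563326e-01,  1.63408649e+00,  2.27060039e-06,
        1.15518050e+00, -2.37913907e-03]), 'qvel': array([ 0.00057185, -0.00238208, -0.00185369, -0.00032592,  0.00088083,
       -0.0006221 ]), 'joint_efforts': array([ 9.41193975e-04, -6.06360626e+01, -3.42821324e+01, -5.75951822e-05,
        4.05794606e-03,  2.43952911e-05]), 'eef_pos': array([ 259.10360907, -568.28326395,  230.63503049]), 'tcp_rot': array([-3.14035500e+00, -5.02072046e-06,  4.27758824e-01]), 'contact_force': array([ 1.28811988, -0.27822084, -0.21923933]), 'wrist_torque': array([-0.05252871,  0.02696692,  0.03854969]), 'opening': 0.9973198402891025}
```

View pics/scene0.png

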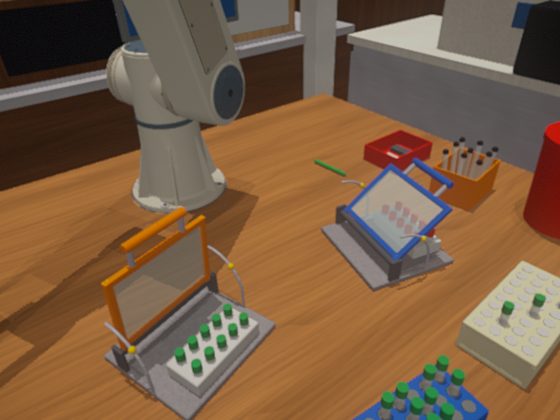

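View pics/top0.png

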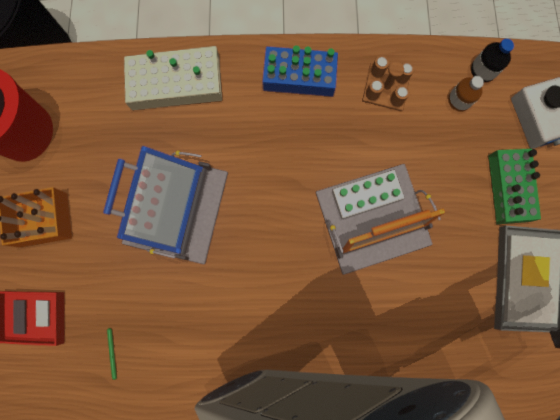

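The scene picture shows the orange shield near upright, with its bar at about (124,246)–(186,214). In the top picture the bar is near (373,231)–(428,213), and the green tubes are on the far side (+x). Blue is leaning, at the left. I'll enlarge both for exact pixels.

```bash
cat > h.py <<'E'
import cv2,numpy as np
def load(n): return dict(np.load(n+".npz"))
def ray(f,px):
    u=cv2.undistortPoints(np.float64(px).reshape(-1,1,2),f["intrinsics"],f["distortion"]).reshape(-1,2)
    d=np.c_[u,np.ones(len(u))]@f["R"]; return -f["R"].T@f["t"],d/np.linalg.norm(d,axis=1)[:,None]
def onz(f,px,z):
    c,d=ray(f,px); return c+d*((z-c[2])/d[:,2])[:,None]
def tri(f,p,g,q):
    out=[]
    c,d=ray(f,p); e,k=ray(g,q)
    for a,b in zip(d,k):
        s=np.linalg.lstsq(np.c_[a,-b],e-c,rcond=None)[0]
        out.append(np.r_[(c+s[0]*a+e+s[1]*b)/2,np.linalg.norm(c+s[0]*a-e-s[1]*b)])
    return np.array(out)
def proj(f,X): return cv2.projectPoints(np.float64(X).reshape(-1,1,3),cv2.Rodrigues(f["R"])[0],f["t"],f["intrinsics"],f["distortion"])[0].reshape(-1,2)
E
python3 - <<'E'
from h import *
s,t=load("scene0"),load("top0")
a=s["pixels"][200:400,90:290,::-1]; b=t["pixels"][150:290,300:460,::-1]
A=cv2.resize(a,None,fx=2,fy=2,interpolation=2)
B=cv2.resize(b,None,fx=2.5,fy=2.5,interpolation=2)
B=cv2.copyMakeBorder(B,0,50,0,0,0)
cv2.imwrite("pics/c1.png",np.hstack([A,B]))
E
```

```text
(no output)
```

View pics/c1.png

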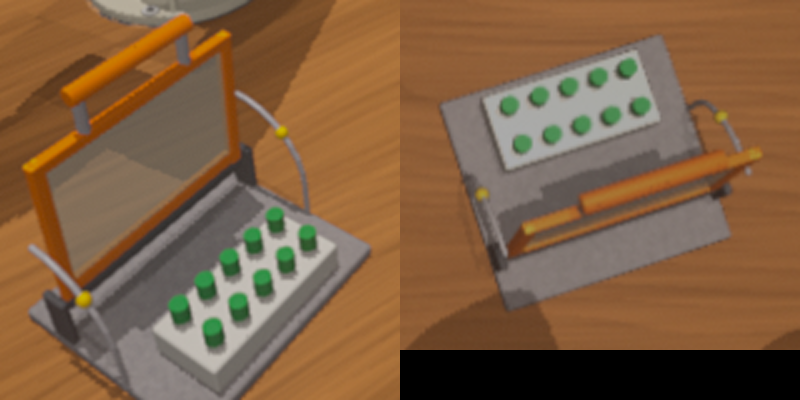

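The crop gives bar ends at scene (124.5,247.5),(183,211) and top (429,214),(374,231). It also shows the plate corners, the caps and the yellow beads.

```bash
python3 - <<'E'
from h import *
np.set_printoptions(suppress=True,precision=1)
s,t=load("scene0"),load("top0")
h=tri(s,[(124.5,247.5),(183,211)],t,[(429.2,214),(374,231.2)]);print("bar -y,+y end",h,np.linalg.norm(h[0,:3]-h[1,:3]))
c=onz(t,[(316.4,192),(404.4,164.8),(431.6,244),(344,273.2)],12);print("plate far-left,far-right,near-right,near-left",c)
print([np.linalg.norm(c[i]-c[(i+1)%4]) for i in range(4)])
b=tri(s,[(132,349.5),(230.5,265.5)],t,[(428.4,196.8),(332.8,227.6)]);print("beads",b)
x=(c[0]+c[1]-c[2]-c[3])[:2];x/=np.linalg.norm(x);y=np.array([-x[1],x[0]])
H=c.mean(0)[:2]-50*x;print("hinge",H,"yaw",np.degrees(np.arctan2(x[1],x[0])))
d=(h[:,:3].mean(0)-np.r_[H,45]);L=np.array([d[:2]@x,d[:2]@y,d[2]]);print("bar mid local",L,np.linalg.norm(L),"lean deg",np.degrees(np.arctan2(L[0],L[2])))
for k in b: e=k[:3]-np.r_[H,45];print("bead local",e[:2]@x,e[:2]@y,e[2])
hb=h[1,:2]-h[0,:2];print("bar yaw",np.degrees(np.arctan2(-hb[0],hb[1])))
E
```

```text
bar -y,+y end [[ 472.3 -287.1  232.4    1. ]
 [ 442.  -180.2  231.9    1.3]] 111.11040924727813
plate far-left,far-right,near-right,near-left [[ 552.3  -90.7   12. ]
 [ 613.6 -297.8   12. ]
 [ 428.2 -353.1   12. ]
 [ 366.7 -148.6   12. ]]
[np.float64(215.9397782649276), np.float64(193.48516783296347), np.float64(213.52532716844206), np.float64(194.50718037715188)]
beads [[ 525.4 -327.4   94.2    0.1]
 [ 462.4 -117.7   95.6    0.2]]
hinge [ 442.4 -237.2] yaw 16.97687160795206
bar mid local [ 15.2  -1.  187.2] 187.78949852706836 lean deg 4.638900987610083
bead local 53.04428623114472 -110.584794031034 49.21165341382277
bead local 54.04671299487922 108.44222706384092 50.61221705867797
bar yaw 15.818900418988791
```

The measurements agree with the sizes given: bar mid at about (457,-234,232), radius 188 against 190, yaw 17°, lean about 5°. The plan is to raise the tool, turn it to yaw 107° so the jaws close across the bar, and go above it.

Request:
play_rows(moves=[[[0,0,-0.01],[0,0,-0.12],50],[[0,0,-0.012],[0,0,-0.12],50],[[0,0,-0.012],[0,0,-0.12],50],[[0,0,-0.012],[0,0,-0.12],50],[[0,0,-0.012],[0,0,-0.12],50],[[0,0,-0.012],[0,0,-0.12],50],[[0,0,-0.012],[0,0,-0.12],50],[[0,0,-0.012],[0,0,-0.12],50],[[0,0,-0.01],[0,0,-0.12],50],[[0,0,0],[0,0,-0.12],50],[[0,0,0],[0,0,-0.12],50],[[0,0,0],[0,0,-0.12],50],[[0.02,0.02,0],[0,0,0],50],[[0.03,0.03,0],[0,0,0],50],[[0.03,0.03,0],[0,0,0],50],[[0.03,0.03,0],[0,0,0],50],[[0.03,0.03,0],[0,0,0],50],[[0.03,0.03,0],[0,0,0],50],[[0.03,0.03,0],[0,0,0],50],[[0.02,0.03,0],[0,0,0],50]], squeeze=20)

```text
clock: 2.1
eef_pos: [414.9, -288.8, 335.2]
tcp_rot: [-3.141, -0.001, 1.868]
contact_force: [-0.2, -0.2, 0.8]
opening: 0.501
```

Request:
play_rows(moves=[[[0.014,0.022,0],[0.03,0,0],50],[[0.014,0.022,0],[0.03,0,0],50],[[0.012,0.02,0],[0.02,0,0],50],[[0,0,0.02],[0,0,0],50],[[0,0,0.02],[0,0,0],50],[[0,0,0],[0,0,0],50],[[0,0,0],[0,0,0],50]])

```text
clock: 2.8
eef_pos: [461.1, -234.9, 293.6]
tcp_rot: [-3.061, -0.001, 1.868]
contact_force: [0.3, 0.1, 0.7]
opening: 0.502
```

```bash
python3 - <<'E'
from rig import *
from h import *
from scipy.spatial.transform import Rotation as Ro
np.set_printoptions(suppress=True,precision=1)
st=sense();p=st["eef_pos"];R=Ro.from_euler("xyz",st["tcp_rot"]).as_matrix()
print(p,R.T@(np.array([457,-233.7,232])-p),st["contact_force"],st["tcp_rot"])
ims=[]
for n in("scene","top"):
    f=grab_frame(n);c=proj(f,[457,-234,240])[0].astype(int);x,y=np.maximum(c-80,0)
    print(n,x,y);ims.append(cv2.resize(f["pixels"][y:y+160,x:x+160,::-1],(400,400),interpolation=2))
cv2.imwrite("pics/c2.png",np.hstack(ims))
E
```

```text
[ 461.1 -234.9  293.6] [ 2.3  1.5 61.7] [0.3 0.1 0.7] [-3.1 -0.   1.9]
scene 73 144
top 322 142
```

View pics/c2.png

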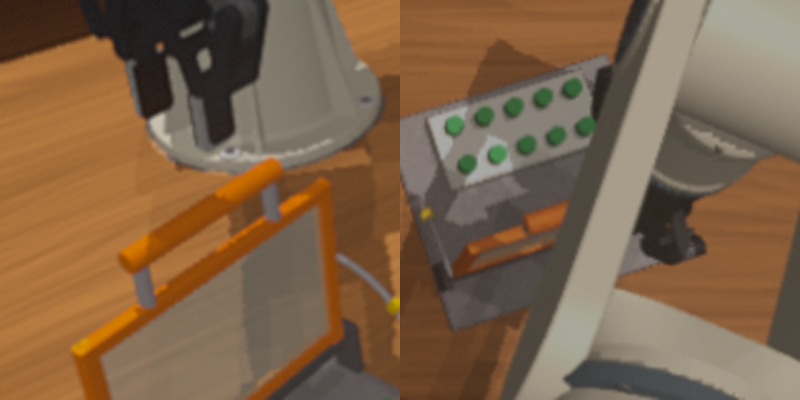

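The scene view shows the open fingers directly above the middle of the bar, straddling it. I'll descend 78 mm and close gently.

Request:
play_rows(moves=[[[0.002,0.001,0.02],[0,0,0],50],[[0,0,0.02],[0,0,0],50],[[0,0,0.02],[0,0,0],50],[[0,0,0.018],[0,0,0],50],[[0,0,0],[0,0,0],50],[[0,0,0],[0,0,0],10],[[0,0,0],[0,0,0],10],[[0,0,0],[0,0,0],10],[[0,0,0],[0,0,0],10],[[0,0,0],[0,0,0],10],[[0,0,0],[0,0,0],10],[[0,0,0],[0,0,0],10]], squeeze=20)

```text
clock: 4.1
eef_pos: [456.7, -235.0, 217.3]
tcp_rot: [-3.064, 0.002, 1.868]
contact_force: [-0.5, -0.3, 7.0]
opening: 0.179
```

The bar is gripped: opening 0.18 is about 15 mm. Now I'll lean it along an arc about the hinge (radius 171 mm from the TCP), starting with 8 rows of 0.04 rad.

Request:
play_rows(moves=[[[0,0.0034,0],[0.02,0,0],10],[[0,0.0068,0.0001],[0.04,0,0],10],[[0,0.0068,0.0001],[0.04,0,0],10],[[0,0.0068,0.0001],[0.04,0,0],10],[[0,0.0068,0.0001],[0.04,0,0],10],[[0,0.0068,0.0001],[0.04,0,0],10],[[0,0.0068,0.0001],[0.04,0,0],10],[[0,0.0034,0],[0.02,0,0],10],[[0,0,0],[0,0,0],10]])

```text
clock: 5.0
eef_pos: [502.5, -221.2, 207.0]
tcp_rot: [-2.784, 0.003, 1.869]
contact_force: [5.1, 1.1, 7.0]
opening: 0.176
```

Request:
play_rows(moves=[[[0,0.0034,0],[0.02,0,0],10],[[0,0.0068,0.0001],[0.04,0,0],10],[[0,0.0068,0.0001],[0.04,0,0],10],[[0,0.0068,0.0001],[0.04,0,0],10],[[0,0.0068,0.0001],[0.04,0,0],10],[[0,0.0068,0.0001],[0.04,0,0],10],[[0,0.0068,0.0001],[0.04,0,0],10],[[0,0.0068,0.0001],[0.04,0,0],10],[[0,0.0068,0.0001],[0.04,0,0],10],[[0,0.0068,0.0001],[0.04,0,0],10],[[0,0.0034,0],[0.02,0,0],10],[[0,0,0],[0,0,0],10],[[0,0,0],[0,0,0],10]])

```text
clock: 6.3
eef_pos: [558.1, -204.4, 171.3]
tcp_rot: [-2.388, 0.003, 1.869]
contact_force: [10.2, -0.0, 7.4]
opening: 0.177
```

```bash
python3 - <<'E'
from rig import *
from h import *
from scipy.spatial.transform import Rotation as Ro
st=sense();p=st["eef_pos"];R=Ro.from_euler("xyz",st["tcp_rot"]).as_matrix()
x=np.array([.956,.292]);g=p-19*R[:,2];L=[(g[:2]-[443.5,-236.7])@x,g[2]-45]
print(p,st["tcp_rot"],st["contact_force"],"grasp local",L,np.hypot(*L),np.degrees(np.arctan2(*L)))
f=grab_frame("scene");np.savez("scene3.npz",**f);c=proj(f,[520,-210,140])[0].astype(int)-[120,90];c=np.maximum(c,0);print(c)
cv2.imwrite("pics/c3.png",cv2.resize(f["pixels"][c[1]:c[1]+200,c[0]:c[0]+260,::-1],None,fx=3,fy=3,interpolation=2))
E
```

```text
[ 558.09758853 -204.42125863  171.33797458] [-2.387708    0.0034732   1.86945458] [10.22309196 -0.0487085   7.40835832] grasp local [np.float64(131.9803886847919), np.float64(140.18956414986073)] 192.54074086778795 43.27237155511373
[ 77 198]
```

View pics/c3.png

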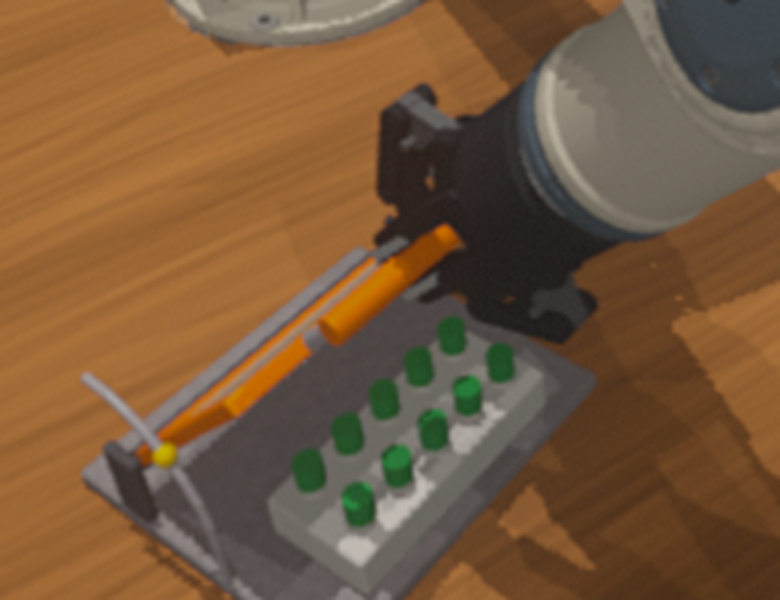

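The side frame member now lies nearly at the yellow bead (165,455 in the crop), which agrees with the arm's estimate of about 43.3°. I'll go 0.03 rad more, open, and back out along the tool axis.

Request:
play_rows(moves=[[[0,0.0017,0],[0.01,0,0],10],[[0,0.0017,0],[0.01,0,0],10],[[0,0.0017,0],[0.01,0,0],10],[[0,0,0],[0,0,0],10],[[0,0,0],[0,0,0],10],[[0,0,0],[0,0,0],10]])

```text
clock: 6.95
eef_pos: [561.0, -203.5, 168.4]
tcp_rot: [-2.357, 0.004, 1.869]
contact_force: [9.7, 0.0, 8.6]
opening: 0.18
```

```bash
cat > g.py <<'E'
from rig import *
from h import *
from scipy.spatial.transform import Rotation as Ro
st=sense();p=st["eef_pos"];R=Ro.from_euler("xyz",st["tcp_rot"]).as_matrix()
x=np.array([.956,.292]);g=p-19*R[:,2];L=[(g[:2]-[443.5,-236.7])@x,g[2]-45]
print(p,st["tcp_rot"],"tool-axes force",R.T@st["contact_force"],"grasp local",L,np.hypot(*L),np.degrees(np.arctan2(*L)))
E
python3 g.py
```

```text
[ 561.04003095 -203.54155832  168.39947102] [-2.35701008  0.00350908  1.86896392] tool-axes force [ -2.84601039   0.48509811 -12.59792188] grasp local [np.float64(135.46912915792475), np.float64(136.84537014511824)] 192.55788814006274 44.71043727370378
```

Request:
play_rows(moves=[[[0,0,0],[0,0,0],20],[[0,0,0],[0,0,0],25],[[0,0,0],[0,0,0],35],[[0,0,0],[0,0,0],50],[[0,0,0],[0,0,0],55],[[0,0,0],[0,0,0],55],[[0,0,-0.01],[0,0,0],55],[[0,0,-0.02],[0,0,0],55],[[0,0,-0.03],[0,0,0],55],[[0,0,-0.03],[0,0,0],55],[[0,0,-0.03],[0,0,0],55],[[0,0,-0.03],[0,0,0],55],[[0,0,-0.03],[0,0,0],55],[[0,0,0],[0,0,0],55],[[0,0,0],[0,0,0],55]])

```text
clock: 8.45
eef_pos: [680.9, -165.5, 293.0]
tcp_rot: [-2.352, 0.0, 1.868]
contact_force: [-0.8, -0.8, -0.8]
opening: 0.546
```

```bash
python3 - <<'E'
from rig import *
from h import *
ims=[]
for n in("scene","top"):
    f=grab_frame(n);np.savez(n+"4.npz",**f)
    c=np.maximum(proj(f,[520,-215,120])[0].astype(int)-[100,100],0);print(n,c)
    ims.append(cv2.resize(f["pixels"][c[1]:c[1]+200,c[0]:c[0]+200,::-1],(400,400) if n=="top" else (400,400),interpolation=2))
cv2.imwrite("pics/c4.png",np.hstack(ims)); print([i.shape for i in ims])
E
```

```text
scene [ 96 199]
top [279  98]
[(400, 400, 3), (400, 400, 3)]
```

View pics/c4.png

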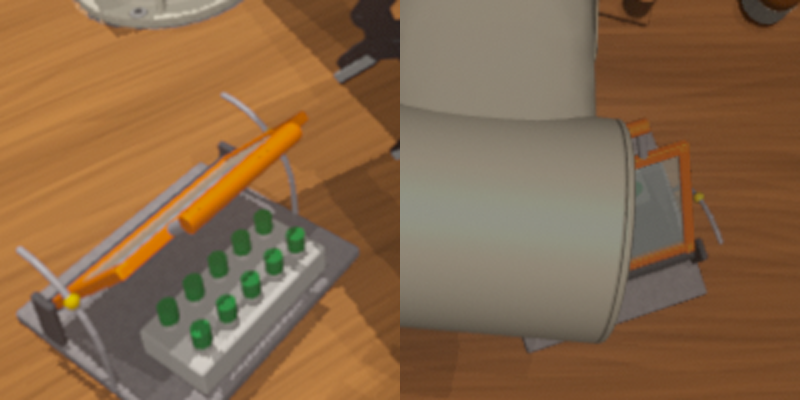

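Scene view: the shield is free of the gripper and leaning, with its edge at the bead. The arm hides it in the top view, so I'll move the arm aside to measure.

Request:
play_rows(moves=[[[0,0,-0.03],[0,0,0],55],[[-0.01,0,-0.03],[0,0,0],55],[[-0.03,0,-0.01],[0,0,0],55],[[-0.03,0,0],[0,0,0],55],[[-0.03,0,0],[0,0,0],55],[[-0.03,0,0],[0,0,0],55],[[-0.03,0,0],[0,0,0],55],[[-0.03,0,0],[0,0,0],55],[[-0.03,0,0],[0,0,0],55],[[-0.03,0,0],[0,0,0],55],[[-0.03,0,0],[0,0,0],55],[[-0.03,0,0],[0,0,0],55],[[-0.03,0,0],[0,0,0],55],[[-0.03,0,0],[0,0,0],55],[[-0.03,0,0],[0,0,0],55],[[-0.03,0,0],[0,0,0],55],[[0,0,0],[0,0,0],55],[[0,0,0],[0,0,0],55]])

```text
clock: 10.35
eef_pos: [725.0, -514.8, 309.4]
tcp_rot: [-2.401, 0.058, 1.923]
contact_force: [-0.4, 0.0, -0.5]
opening: 0.552
```

```bash
python3 - <<'E'
from rig import *
from h import *
ims=[]
for n in("scene","top"):
    f=grab_frame(n);np.savez(n+"5.npz",**f)
    c=np.array([90,220] if n=="scene" else [300,130]);w=160
    ims.append(cv2.resize(f["pixels"][c[1]:c[1]+w,c[0]:c[0]+w,::-1],(400,400),interpolation=2))
cv2.imwrite("pics/c5.png",np.hstack(ims))
E
```

```text
(no output)
```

View pics/c5.png

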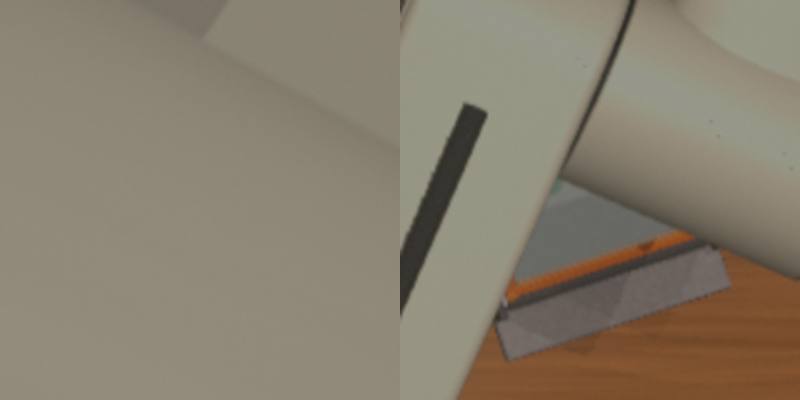

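The arm still blocks both views. I'll draw it back towards its start area and rise a little.

Request:
play_rows(moves=[[[0,-0.02,-0.02],[0,0,0],55],[[0,-0.02,-0.02],[0,0,0],55],[[0,-0.02,0.02],[0,0,0],55],[[0,-0.025,0.025],[0,0,0],55],[[0,-0.025,0.025],[0,0,0],55],[[0,-0.025,0.025],[0,0,0],55],[[0,-0.025,0.025],[0,0,0],55],[[0,-0.025,0.025],[0,0,0],55],[[0,-0.025,0.025],[0,0,0],55],[[0,-0.025,0.025],[0,0,0],55],[[0,-0.025,0.025],[0,0,0],55],[[0,-0.025,0.025],[0,0,0],55],[[0,-0.025,0.025],[0,0,0],55],[[0,0,0],[0,0,0],55],[[0,0,0],[0,0,0],55]])

```text
clock: 11.95
eef_pos: [362.2, -641.8, 349.8]
tcp_rot: [-2.405, 0.067, 1.928]
contact_force: [0.0, -0.7, -0.3]
opening: 0.547
```

```bash
python3 - <<'E'
from rig import *
from h import *
ims=[]
for n in("scene","top"):
    f=grab_frame(n);np.savez(n+"6.npz",**f)
    c=np.array([90,220] if n=="scene" else [300,130]);w=160
    ims.append(cv2.resize(f["pixels"][c[1]:c[1]+w,c[0]:c[0]+w,::-1],(400,400),interpolation=2))
cv2.imwrite("pics/c6.png",np.hstack(ims))
E
```

```text
(no output)
```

View pics/c6.png

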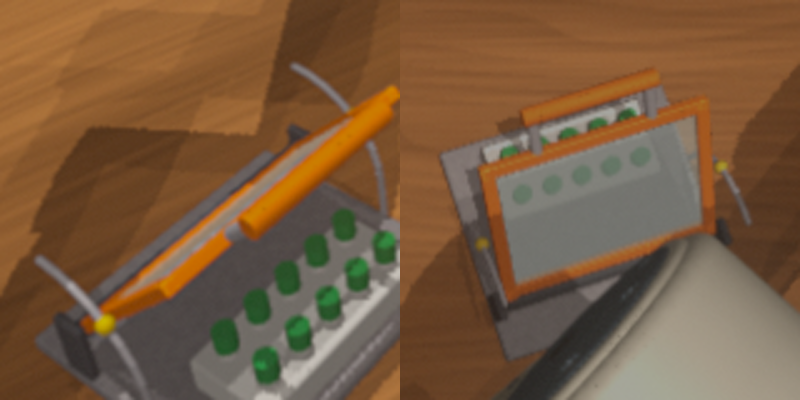

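The bar is clear in both views now: scene ends at about (189,309) and (244,263), top ends at (403,160) and (350,177). I'll triangulate, and compare the blue area with the first pictures.

```bash
python3 - <<'E'
from h import *
s,t=load("scene6"),load("top6")
h=tri(s,[(189.3,309.2),(244.5,263)],t,[(402.8,160.4),(349.6,177.2)]);print(h.round(1),np.linalg.norm(h[0,:3]-h[1,:3]))
x=np.array([.956,.292]);d=h[:,:3].mean(0)
for H in([442.4,-237.2],[443.5,-236.7],[444.5,-236.5]):
    L=[(d[:2]-H)@x,d[2]-45];print(L,np.hypot(*L),np.degrees(np.arctan2(*L)))
def blue(f): 
    v=cv2.cvtColor(f["pixels"],cv2.COLOR_RGB2HSV);m=cv2.inRange(v,(108,130,60),(125,255,255))
    return m
for n,sl in(("scene",np.s_[150:280,320:470]),("top",np.s_[140:270,90:235])):
    a,b=blue(load(n+"0"))[sl],blue(load(n+"6"))[sl]
    print(n,[(cv2.countNonZero(m),np.argwhere(m).mean(0).round(1)) for m in(a,b)])
E
python3 g.py | head -1
```

```text
[[ 587.2 -253.7  180.5    1. ]
 [ 555.  -144.1  179.6    3.2]] 114.23536813701055
[np.float64(134.23286332947467), np.float64(135.08848160862294)] 190.4399103679496 44.81797524681313
[np.float64(133.03526332947465), np.float64(135.08848160862294)] 189.59767707560638 44.56125317283006
[np.float64(132.02086332947465), np.float64(135.08848160862294)] 188.88728442535003 44.34201533115434
scene [(1381, array([57.5, 85.1])), (1381, array([57.4, 85.2]))]
top [(1479, array([57.9, 60.4])), (1499, array([58. , 60.4]))]
[ 363.71505206 -641.39260779  348.2420404 ] [-2.40438635  0.06580997  1.92939647] tool-axes force [0.95303899 0.21074947 0.41995893] grasp local [np.float64(-181.75963923567147), np.float64(317.2782296108301)] 365.6528974862145 -29.80716363589867
```

The lean measures 44.3–44.8° with radius 189–190, bar length is 114 (116 given), and blue is unchanged. One last check for drift over time, then hand in.

```bash
python3 - <<'E'
from rig import *
from h import *
f=grab_frame("scene")
for g in(load("scene4"),load("scene6"),f):
    m=cv2.inRange(cv2.cvtColor(g["pixels"],cv2.COLOR_RGB2HSV),(8,200,120),(18,255,255))[240:360,110:260]
    m=cv2.morphologyEx(m,cv2.MORPH_OPEN,np.ones((3,3)))
    n,l,st,c=cv2.connectedComponentsWithStats(m);k=1+np.argmax(st[1:,4]);print(st[k],c[k].round(2))
print(sense()["clock"],sign_off())
E
```

```text
[ 76  15  64  60 612] [110.8  43.9]
[ 76  16  64  59 838] [109.44  43.78]
[ 76  15  64  60 843] [109.46  43.8 ]
the job is handed in; nothing more can be done
12.1 None
```

I gripped the orange shield's handle bar and leaned the shield back over its tubes to about 45°. Then I let go, moved the arm clear and handed the job in at 12.1 s.

- **Final lean:** after release, the two camera views give 44.3–44.8°, depending on which hinge estimate is used. The arm's own reading just before release was 44.7–45.0°. The measured handle radius was 189–190 mm (190 given), and the frame's edge lies at the yellow bead.
- **Holding:** pictures taken over about 3.5 s after release put the bar in the same place to about 1 px. A colour count of the bar did differ between the first picture and the later two. Its outline did not move, so I put that down to the arm's shadow.
- **Blue shield:** its position in both views is the same as at the start, to 0.1 px.
- **Forces:** the wrist reading was at most about 13 N at the points I checked, and the arm was touching nothing at the end.

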